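# Slide the top sterile tile off the stack onto the work stand

## Robot

A 6-joint arm with a two-finger parallel gripper is mounted at the origin on the work surface. World frame = base frame: x ahead of the robot, y to its left, z up, the work surface at z = 0. Lengths are in m, angles in rad, forces in N, time in s.
With the tool pointing down it reaches from about 0.325 to 0.9 m from the base axis. Payload 3.5 kg.
Tool frame: the origin (TCP) lies at the very end of the fingers, on their centre line; the grasp point (between the pads) lies 19 mm behind it (manip.grip_depth is the distance from the TCP to the grasp point, in m); z points along the fingers, y is the line along which they close (so a half turn about z gives the same grasp; the last joint's range is limited). The gripper opens to 85 mm and grips with 20 to 120 N. Pads are 22 mm wide; open, the fingers measure 114 mm over their backs; the gripper's body (76 mm by 85 mm) begins 54 mm behind the grasp point. The pads swing forward as they close: fully open they stand 13 mm farther back than shut.
Start: joints at [-1.315, 0.276, -0.026, 1.268, 0, 1.467], TCP at [0.219, -0.585, 0.231] pointing down, gripper open.
Joint ranges: [-3.12, 3.12], [-0.85, 1.88], [-1.08, 1.24], [-1.95, 2.15], [-1.57, 1.53], [-3.14, 3.14]. Speed limits (rad/s): [2.57, 2.57, 3.14, 3.14, 3.14, 3.14].

## Interface

Orientations are given as a 3x3 rotation matrix whose columns are the frame's x, y, z axes.
In Python, from rig import manip gives the robot as it stands. The module is installed in compiled form; this text tells all that it offers.
- The arm moves only by the shell command python3 -m inch 'ROWS' [FORCE]. ROWS is JSON, a list of rows, each a list of 7 numbers: the shift along the tool's x, y, z in mm, then the turn, a rotation vector about the tool's x, y, z in degrees, then the opening, from -1 (shut) to 1 (fully open). A call has 1 to 8 rows; each row shifts and turns the commanded pose from where the row before left it, along the tool's axes as they then stand; what a row does not reach is not made up. A row lasts 1/10 s, in which the tool goes at most 50 mm and 8.59 degrees, less where a joint would pass 70% of its speed; a pose out of reach is approached as far as the arm can. A call with a gripper value outside its range is refused whole. The fingers move at their own pace and stop on an object; FORCE is the grip in N (left out, the last holds). Time passes only in rows, so rows that do not move let the fingers close. It gives the time, the measured TCP pose, the force, the opening and the grip force at its end, in the units of the state.
- manip.get_obs(): the state, without advancing time (a new reading comes with each control period).
- manip.get_image(name): name is "side" or "top" or "wrist"; returns a dict with "color" (384x512x3 uint8, red, green, blue), "vertical_fov" (degrees; the focal length in pixels is half the picture's height over the tangent of half this angle, whatever the lens; pixels are square), "cx", "cy" (the principal point, pixels), "R" (3x3) and "t" (3): a world point X has camera coordinates R X + t. Camera axes: x right, y down, z forward; pixel columns grow to the right and rows downward; lengths in m; the calibration is good to about 2 mm. A picture is of the moment at which its call begins. There is no depth.
- manip.close_job(): hands the job in; it is judged then, once.
Trained networks look in the newest picture that a camera, given by its name, has taken for a name from the list of things; names that differ only in an ending like _2 or _b are one class to them, and where a whole thing is asked for, a point or a joint stands for the part that bears it (a point fixed in the world has none). Each returns a list of dicts, best first, with "confidence" (0 to 1); they miss things now and then, are a little off and sometimes report something else, mostly with a low value. They report only what shows in the picture. A call takes as long as a camera call. They do not tell look-alikes from the thing itself.
- manip.boxes_of(target, camera): "extent" ([left, top, right, bottom] in pixels, round what is visible of it).
- manip.silhouettes(target, camera): "region" (384x512 bool, what is visible of it) and "extent" ([left, top, right, bottom] in pixels, round what is visible of it).
- manip.pinpoint(target, camera): "at" ([row, column] in pixels: a listed point, or the origin of a listed thing).
The state is a dict: "t": time; "joint_pos": joint angles; "qvel": joint speeds; "tau": joint torques, N m; "tcp_pos": TCP position; "orientation": TCP orientation; "contact_force": force on the tool from outside, world axes, zero at the start; "moment": the same for the moment, N m; "grip_width": finger opening in m; "gripper_force": force on a finger pad.
Only numpy, scipy, OpenCV 4.12 (cv2) and the standard library are available. Lean on these libraries where they do the work, as an engineer would, in place of code of your own. Each camera call takes 0.05 s, during which the arm holds its last target. There are 200 camera calls.

## Task

Slide the top ceramic tile off the stack in the steel rack, out through the rack's open side and straight across onto the work stand, then press it gently home against the stop at the stand's far end and leave it lying flat and square against it. Keep the tile level and sliding rather than lifting it, leave the other tiles of the stack where they lie, and touch it lightly, because the glaze chips under a hard press. Leave the jar, the dish and the spatula alone.

Things in the scene. Friction and masses are not known exactly. Their poses are not given: they have to be found in the camera images.
- tile0: the top tile, the one to move: white glazed ceramic, 100 x 100 x 8 mm, 0.13 to 0.25 kg. Origin at the centre of its underside, z up. Too wide to grip and shut in by a back wall and corner posts 5 mm above its top, so it is dragged by fingertips pressing on it: pads grip the glaze well, tile on tile or steel is slick (0.2 to 0.3). 4 to 12 N is plenty; stay below 25 N; the stack is rigid
- tile1: the second tile, same size, directly under the top one; origin at the centre of its underside. Must stay within 4 mm of where it is
- tile2: the third tile, same size, under the second; must stay within 4 mm
- tile3: the bottom tile, same size, on the rack's floor; must stay within 4 mm
- rack: fixed steel rack with the stack of four tiles. Origin on the table under the middle of the stack. Floor 20 mm up, so the stack runs from 20 to 52 mm. 57 mm high: a back wall on its -y side and two corner posts, 26 mm wide, on each of its -x and +x sides, inner faces 52 mm from the origin (2 mm clear of the tiles). Open on its +y side, towards the stand: the slide direction is the rack's +y
- stand: fixed steel stand beyond the rack's open side. Origin under the seat. Deck top 42 mm above it, 1 to 4 mm below the top tile's underside: the tile drops that much as it crosses. Deck begins 50 mm before the origin (-y), 8 to 14 mm from the stack. Axes as the rack's within 0.02 rad, 1.5 mm sideways. Side rails 8 mm high, 106 mm apart inside, flared at the entry
- seat (a point): middle of the seat, on top of the stand's deck: where the centre of the tile's underside is when the tile is home. Axes as the stand's, +y towards the stop
- stop: steel bar across the far (+y) end of the stand's deck, 105 mm wide, 6 mm thick, 12 mm high, fixed. Origin at the middle of the lower edge of its face towards the tile, 50 mm beyond the seat point. A tile that is home touches this face. Rigid: press the tile on it with about 2 to 10 N, below 25 N
- jar: glass jar with a brass-coloured screw lid, 74 mm across, 120 mm high, standing loose beside the rack on its +x side; origin at the centre of its foot. Leave alone
- dish: round closed culture dish, clear lid over an amber base, 92 mm across, 16 mm high, loose on the table on the +x side of the stand; origin at the centre of its underside. Leave alone
- spatula: spatula with a black handle, 200 mm long, lying loose on the table on the robot's side of rack and stand; origin at its underside, between the ends. Leave alone
There are look-alikes about, which are no part of the job. What is shaped like the rack but blue or orange is not meant.

How it is judged:
By the outcome, as a careful person would: the job done as asked, in the order asked, and still so for the second after the job is handed in, with the robot touching nothing.
It also fails if it takes over 72 s, if anything falls off the work surface, if the arm or the gripper's body presses on something with over 40 N, if the wrist force passes 120 N, or if a joint passes its speed limit or range.

## Working session

There is one attempt and no reset: what is moved stays moved. The work goes in short steps, Python scripts to look and compute and a shell command to move; the robot and the scene stay as the last step left them, time stands still between calls to the robot, and variables do not carry over. Pictures are saved under pics/ and viewed, at most 10 in all, crops included, and the job is handed in when it is done.

```bash
mkdir -p pics
python3 - <<'E'
from rig import manip
import cv2,numpy as np
o=manip.get_obs()
for k in o: print(k,np.round(o[k],3).tolist())
ims=[]
for n in("top","side"):
    m=manip.get_image(n); cv2.imwrite(f"pics/{n}0.png",m["color"][:,:,::-1])
    print(n,m["vertical_fov"],m["cx"],m["cy"],np.round(m["R"],4).tolist(),np.round(m["t"],4).tolist())
    for t in("rack","tile0","stand","seat","stop","jar","dish","spatula"):
        print(t,[(np.round(d["at"],1).tolist(),round(d["confidence"],2)) for d in manip.pinpoint(t,n)])
E
```

```text
t 0.0
joint_pos [-1.315, 0.277, -0.028, 1.268, 0.0, 1.467]
qvel [0.0, 0.001, -0.001, -0.001, -0.001, -0.0]
tau [-0.001, -44.55, 29.521, 0.016, -0.0, -0.0]
tcp_pos [0.219, -0.584, 0.23]
orientation [[0.936, 0.351, -0.001], [0.351, -0.936, 0.002], [0.0, -0.002, -1.0]]
contact_force [-0.491, 0.308, 0.594]
moment [0.057, -0.036, -0.007]
gripper_force 0.0
grip_width 0.086
top 52.46923040971126 250.4443782875867 194.9329537436419 [[0.0868, -0.9962, 0.0029], [-0.9723, -0.0854, -0.2176], [0.217, 0.0161, -0.976]] [0.0027, 0.5631, 1.005]
rack [([232.0, 341.9], 0.83), ([154.2, 343.3], 0.79), ([122.9, 244.0], 0.75), ([263.8, 151.2], 0.74)]
tile0 [([222.7, 275.5], 0.78)]
stand [([237.9, 235.3], 0.91)]
seat [([237.4, 237.9], 0.88)]
stop [([245.0, 219.1], 0.57)]
jar [([167.9, 285.5], 0.78)]
dish [([191.4, 216.4], 0.77)]
spatula [([278.3, 274.5], 0.63), ([244.5, 217.1], 0.28), ([169.2, 285.9], 0.28)]
side 44.08447320685708 257.0991106845992 197.58562479739385 [[-0.9309, -0.3652, -0.0054], [-0.1774, 0.4651, -0.8673], [0.3192, -0.8064, -0.4978]] [0.528, 0.1532, 0.9075]
rack [([223.2, 153.0], 0.85), ([170.9, 233.7], 0.75), ([343.6, 312.5], 0.7), ([181.1, 316.3], 0.63), ([208.8, 295.1], 0.23)]
tile0 [([204.7, 294.6], 0.86), ([209.5, 292.8], 0.67), ([208.7, 297.0], 0.4)]
stand [([245.8, 297.6], 0.85)]
seat [([231.5, 294.8], 0.78)]
stop [([250.0, 300.4], 0.7), ([254.2, 228.5], 0.18)]
jar [([202.4, 231.2], 0.83)]
dish [([255.6, 225.5], 0.67)]
spatula [([231.1, 357.6], 0.94)]
```

View pics/top0.png

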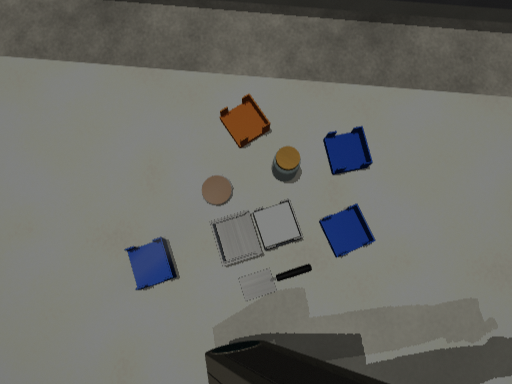

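View pics/side0.png

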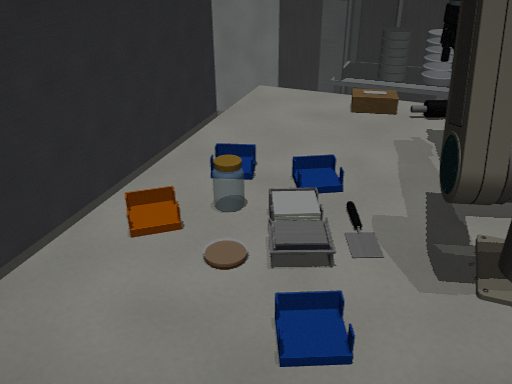

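```bash
cat > h.py <<'E'
from rig import manip
import cv2,numpy as np
def K(m):
    f=m["color"].shape[0]/2/np.tan(np.radians(m["vertical_fov"])/2); return f
def ray(m,uv,z):
    uv=np.atleast_2d(uv).astype(float);f=K(m);R=np.array(m["R"]);t=np.array(m["t"])
    d=np.c_[(uv[:,0]-m["cx"])/f,(uv[:,1]-m["cy"])/f,np.ones(len(uv))]@R
    c=-R.T@t; return c+d*((z-c[2])/d[:,2])[:,None]
def proj(m,X):
    p=np.atleast_2d(X)@np.array(m["R"]).T+np.array(m["t"]);f=K(m)
    return p[:,:2]/p[:,2:]*f+[m["cx"],m["cy"]]
def rect(m,reg,z):
    c=cv2.findContours(reg.astype(np.uint8),0,1)[0]; c=max(c,key=cv2.contourArea)[:,0,:]
    p=ray(m,c,z)[:,:2]
    return cv2.minAreaRect((p*1000).astype(np.float32))
E
python3 - <<'E'
from h import *
for n in("top","side"):
    m=manip.get_image(n)
    for t,z in(("tile0",.052),("stand",.045),("stop",.054),("dish",.012),("jar",.12),("spatula",.005)):
        for d in manip.silhouettes(t,n)[:2]:
            print(n,t,round(d["confidence"],2),np.array(d["extent"]).round(0),[np.round(v,1) for v in rect(m,d["region"],z)])
    for t,z in(("tile0",.044),("seat",.042),("stop",.042),("jar",0),("rack",0),("dish",0)):
        for d in manip.pinpoint(t,n)[:1]: print(t,ray(m,d["at"][::-1],z).round(4))
    if n=="top":
        cv2.imwrite("pics/crop.png",cv2.resize(m["color"][140:310,190:390,::-1],None,fx=4,fy=4,interpolation=2)[:600])
E
```

```text
top tile0 0.9 [257. 199. 300. 247.] [array([490.5, -24.3]), array([98.3, 97.2]), np.float64(22.0)]
top stand 0.83 [211. 210. 263. 264.] [array([445.1,  82.7]), array([129.7, 113. ]), np.float64(22.1)]
top stop 0.41 [219. 243. 226. 256.] [array([414.5, 120.4]), array([24.7,  3.7]), np.float64(17.3)]
top dish 0.58 [200. 175. 235. 203.] [array([581.1, 151.7]), array([88.8, 89.7]), np.float64(5.0)]
top jar 0.87 [270. 146. 300. 177.] [array([641.1, -33.3]), array([66.1, 92.4]), np.float64(68.1)]
top spatula 0.57 [240. 265. 311. 297.] [array([348.7, -37.3]), array([ 63.6, 199.5]), np.float64(22.9)]
tile0 [[ 0.4882 -0.0224  0.044 ]]
seat [[0.4446 0.0784 0.042 ]]
stop [[0.424  0.1269 0.042 ]]
jar [[ 0.663  -0.0467  0.    ]]
rack [[ 0.7297 -0.2067  0.    ]]
dish [[0.5711 0.1564 0.    ]]
side tile0 0.74 [274. 215. 322. 224.] [array([462.8,  34.4]), array([97.4, 19.8]), np.float64(20.9)]
side tile0 0.64 [269. 192. 321. 215.] [array([484.5, -23. ]), array([102.1, 114.4]), np.float64(23.5)]
side stand 0.89 [267. 217. 337. 266.] [array([433.1, 102.8]), array([127.7, 164.3]), np.float64(22.2)]
side stop 0.75 [275. 245. 330. 254.] [array([420. , 132.6]), array([100.6,  29.3]), np.float64(21.0)]
side dish 0.76 [205. 238. 250. 268.] [array([578.6, 150.6]), array([ 90.8, 105.4]), np.float64(21.0)]
side jar 0.84 [212. 152. 244. 210.] [array([614.1,  45.4]), array([ 65.2, 258.4]), np.float64(26.0)]
side spatula 0.76 [343. 204. 383. 255.] [array([348.4, -48.6]), array([ 65.4, 225.5]), np.float64(23.1)]
tile0 [[ 0.4902 -0.0144  0.044 ]]
seat [[0.4498 0.0654 0.042 ]]
stop [[0.4288 0.124  0.042 ]]
jar [[ 0.5121 -0.0955  0.    ]]
rack [[ 0.7274 -0.2064  0.    ]]
dish [[0.5734 0.1475 0.    ]]
```

View pics/crop.png

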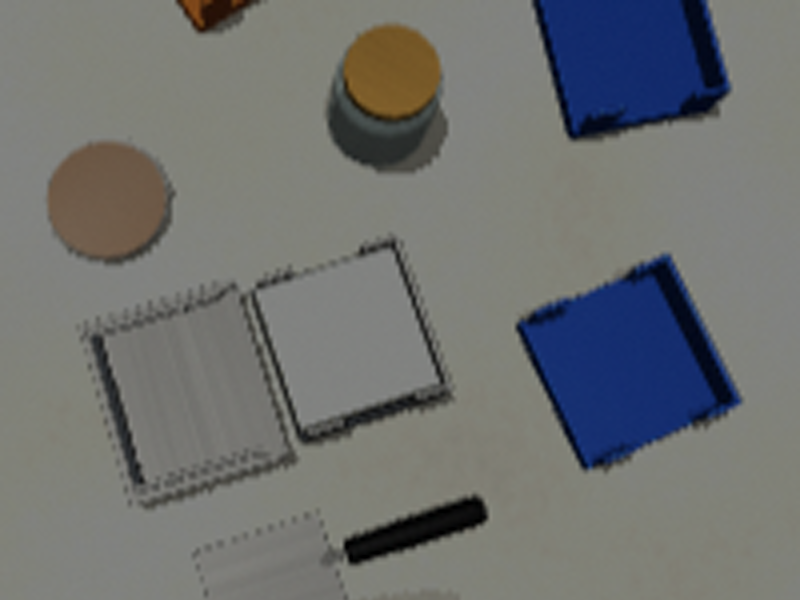

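```bash
python3 -m inch '[[28,-27,0,0,0,0,1],[28,-27,0,0,0,0,1],[28,-27,0,0,0,0,0.5],[28,-27,0,0,0,0,0],[28,-27,0,0,0,0,-1],[28,-27,0,0,0,0,-1],[28,-27,0,0,0,0,-1],[28,-27,0,0,0,0,-1]]' 20; python3 -m inch '[[28,-27,0,0,0,0,-1],[28,-27,0,0,0,0,-1],[28,-27,0,0,0,0,-1],[28,-27,0,0,0,0,-1],[28,-27,0,0,0,0,-1],[28,-27,0,0,0,0,-1],[0,0,0,0,0,0,-1],[0,0,0,0,0,0,-1]]'
```

```text
t: 3.0
tcp_pos: [0.3538, -0.3029, 0.2315]
orientation: [[0.936, 0.351, 0.001], [0.351, -0.936, -0.0], [0.0, 0.001, -1.0]]
contact_force: [0.7, -0.5, 0.3]
grip_width: 0.0003
gripper_force: 0.0
t: 3.8
tcp_pos: [0.4539, -0.093, 0.2314]
orientation: [[0.936, 0.353, -0.0], [0.353, -0.936, -0.001], [-0.0, 0.0, -1.0]]
contact_force: [-1.4, -0.3, -0.4]
grip_width: 0.0004
gripper_force: 0.0
```

Run:
```python
from h import *
m=manip.get_image("wrist"); cv2.imwrite("pics/w1.png",m["color"][:,:,::-1])
R=np.array(m["R"]);print("cam",(-R.T@m["t"]).round(3),K(m))
for t,z in(("tile0",.052),("stand",.042),("stop",.054)):
    for d in manip.silhouettes(t,"wrist")[:2]:
        print(t,round(d["confidence"],2),np.array(d["extent"]).round(0),[np.round(v,1) for v in rect(m,d["region"],z)])
for t,z in(("tile0",.044),("seat",.042),("stop",.042),("rack",0)):
    for d in manip.pinpoint(t,"wrist")[:2]: print(t,round(d["confidence"],2),np.round(d["at"]),ray(m,d["at"][::-1],z).round(4))
```

```text
cam [ 0.524 -0.067  0.373] 340.7724596675238
tile0 0.86 [138.  52. 253. 162.] [array([487.5, -27.5]), array([100.3, 100.4]), np.float64(22.3)]
stand 0.9 [  3.  38. 152. 180.] [array([444.2,  76.4]), array([126.5, 122.1]), np.float64(21.9)]
stop 0.96 [  5.  54.  44. 168.] [array([426.6, 119.1]), array([102.9,  13.1]), np.float64(21.9)]
stop 0.58 [ 87. 202. 262. 257.] [array([369.8, -43.7]), array([ 56. , 171.3]), np.float64(22.8)]
tile0 0.7 [111. 199.] [[ 0.4868 -0.0289  0.044 ]]
seat 0.71 [114.  84.] [[0.4457 0.0729 0.042 ]]
stop 0.77 [115.  34.] [[0.4277 0.1167 0.042 ]]
rack 0.86 [170. 368.] [[ 0.4872 -0.2211  0.    ]]
```

View pics/w1.png

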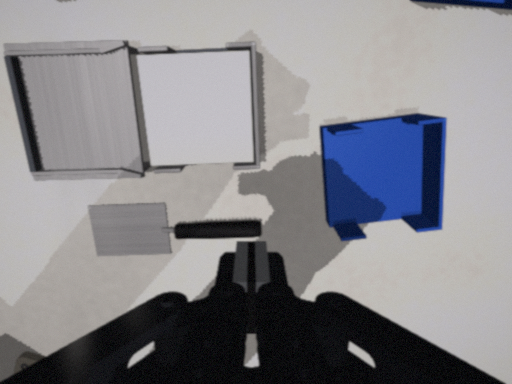

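```bash
python3 -m inch '[[27,-25,0,0,0,-1.5,-1],[27.6,-24.4,0,0,0,0,-1],[0,0,40,0,0,0,-1],[0,0,40,0,0,0,-1],[0,0,40,0,0,0,-1],[0,0,30,0,0,0,-1],[0,0,10,0,0,0,-1],[0,0,0,0,0,0,-1]]'; python3 -m inch '[[0,0,0,0,0,0,-1],[0,0,0,0,0,0,-1]]';python3 -m inch '[[0,0,0,0,0,0,-1]]'
```

```text
t: 5.0
tcp_pos: [0.4852, -0.0278, 0.07]
orientation: [[0.927, 0.375, -0.004], [0.375, -0.927, 0.001], [-0.003, -0.002, -1.0]]
contact_force: [0.6, 0.2, 0.2]
grip_width: 0.0003
gripper_force: 0.0
t: 5.2
tcp_pos: [0.4887, -0.0283, 0.0733]
orientation: [[0.927, 0.375, 0.004], [0.375, -0.927, -0.001], [0.003, 0.002, -1.0]]
contact_force: [0.6, 0.3, 0.7]
grip_width: -0.0001
gripper_force: 0.0
t: 5.3
tcp_pos: [0.4883, -0.0281, 0.0731]
orientation: [[0.927, 0.375, 0.004], [0.375, -0.927, -0.001], [0.003, 0.002, -1.0]]
contact_force: [-1.0, -0.0, 0.5]
grip_width: -0.0003
gripper_force: 0.0
```

```bash
python3 -m inch '[[0,0,10,0,0,0,-1],[0,0,6,0,0,0,-1],[0,0,2,0,0,0,-1],[0,0,0,0,0,0,-1],[0,0,0,0,0,0,-1],[0,0,0,0,0,0,-1]]'; for i in 1 2; do python3 -m inch '[[0,0,1,0,0,0,-1],[0,0,0,0,0,0,-1]]' | grep -E 'tcp|contact'; done
```

```text
t: 5.9
tcp_pos: [0.4868, -0.0278, 0.0534]
orientation: [[0.927, 0.376, 0.0], [0.376, -0.927, 0.0], [0.0, 0.0, -1.0]]
contact_force: [0.9, -0.8, -0.5]
grip_width: 0.0001
gripper_force: 0.0
tcp_pos: [0.4867, -0.0277, 0.0523]
contact_force: [-0.7, -0.5, -0.5]
tcp_pos: [0.4869, -0.0278, 0.052]
contact_force: [-2.5, 0.2, 4.8]
```

```bash
for i in 1 2; do python3 -m inch '[[0,0,0,0,0,0,-1]]' | grep -E 'tcp|contact'; done; python3 -m inch '[[0,0,0.3,0,0,0,-1],[0,0,0,0,0,0,-1]]' | grep -E 'tcp|contact'
```

```text
tcp_pos: [0.4869, -0.0278, 0.0521]
contact_force: [-1.6, -0.4, 4.8]
tcp_pos: [0.4869, -0.0278, 0.052]
contact_force: [-1.9, 1.0, 5.6]
tcp_pos: [0.4869, -0.0278, 0.052]
contact_force: [-2.6, -0.1, 7.2]
```

```bash
python3 -m inch '[[0,-1,0,0,0,0,-1],[0,-2,0,0,0,0,-1],[0,-2,0,0,0,0,-1],[0,0,0,0,0,0,-1]]' | grep -E 'tcp|contact';python3 -m inch '[[0,-3,0,0,0,0,-1],[0,-3,0,0,0,0,-1],[0,-3,0,0,0,0,-1],[0,-3,0,0,0,0,-1],[0,-3,0,0,0,0,-1],[0,0,0,0,0,0,-1]]' | grep -E 'tcp|contact'
python3 - <<'E'
from h import *
m=manip.get_image("wrist"); cv2.imwrite("pics/w2.png",m["color"][:,:,::-1])
E
```

```text
tcp_pos: [0.4863, -0.0234, 0.052]
contact_force: [0.1, -1.3, 6.3]
tcp_pos: [0.4806, -0.0092, 0.052]
contact_force: [-0.3, -1.1, 6.5]
```

View pics/w2.png

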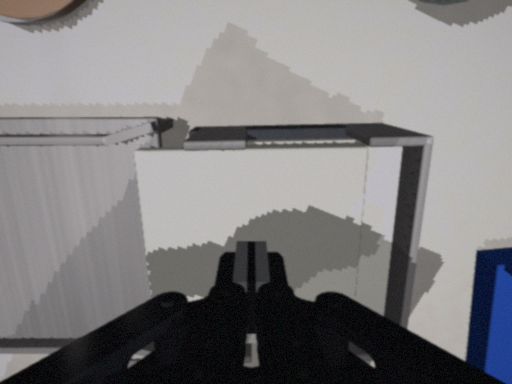

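The tile has slid about 20 mm. Its rear edge is at column ~362, with tile1 showing out to column ~400 and still in place, and it is running square towards the deck (its front edge is at column ~140).

```bash
for i in 1 2; do python3 -m inch '[[0,-3,0,0,0,0,-1],[0,-3,0,0,0,0,-1],[0,-3,0,0,0,0,-1],[0,-3,0,0,0,0,-1],[0,-3,0,0,0,0,-1],[0,0,0,0,0,0,-1]]' | grep -E 'tcp|contact'; done
```

```text
tcp_pos: [0.475, 0.0047, 0.052]
contact_force: [0.5, -1.6, 6.1]
tcp_pos: [0.4693, 0.0186, 0.052]
contact_force: [0.2, -0.6, 5.9]
```

```bash
for i in 1 2 3; do python3 -m inch '[[0,-2,0,0,0,0,-1],[0,-2,0,0,0,0,-1],[0,0,0,0,0,0,-1]]' | grep -E 'tcp|contact'; done
```

```text
tcp_pos: [0.4678, 0.0222, 0.052]
contact_force: [0.0, -1.4, 5.5]
tcp_pos: [0.466, 0.0262, 0.0518]
contact_force: [0.2, -0.9, 5.7]
tcp_pos: [0.4641, 0.03, 0.0515]
contact_force: [0.1, -0.3, 6.0]
```

```bash
for i in 1 2 3 ; do python3 -m inch '[[0,-2,0.1,0,0,0,-1],[0,-2,0.1,0,0,0,-1],[0,0,0,0,0,0,-1]]' | grep -E 'tcp|contact'; done
```

```text
tcp_pos: [0.4626, 0.0336, 0.0513]
contact_force: [1.2, -0.3, 5.5]
tcp_pos: [0.4611, 0.0373, 0.0512]
contact_force: [-0.7, -0.0, 5.7]
tcp_pos: [0.4597, 0.041, 0.051]
contact_force: [1.4, -0.2, 6.8]
```

```bash
for i in 1 2 3 ; do python3 -m inch '[[0,-2,0.1,0,0,0,-1],[0,-2,0.1,0,0,0,-1],[0,-2,0.1,0,0,0,-1],[0,0,0,0,0,0,-1]]' | grep -E 'tcp|contact'; done
python3 - <<'E'
from h import *
m=manip.get_image("wrist"); cv2.imwrite("pics/w3.png",m["color"][:,:,::-1])
E
```

```text
tcp_pos: [0.4576, 0.0465, 0.0508]
contact_force: [0.1, -0.2, 6.8]
tcp_pos: [0.4554, 0.052, 0.0506]
contact_force: [0.1, -1.4, 6.9]
tcp_pos: [0.4534, 0.0574, 0.0504]
contact_force: [0.9, -1.2, 7.3]
```

View pics/w3.png

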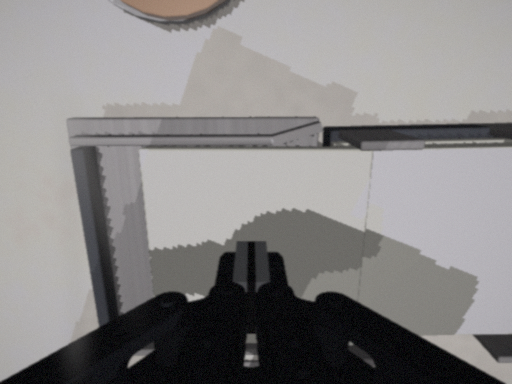

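Tile spans columns ~145–365, with the stop's face near column 100. That leaves about 18–20 mm to go, and the rear edge is about to leave the stack.

```bash
for i in 1 2 3 ; do python3 -m inch '[[0,-2,0.1,0,0,0,-1],[0,-2,0,0,0,0,-1],[0,0,0,0,0,0,-1]]' | grep -E 'tcp|contact'; done
```

```text
tcp_pos: [0.4519, 0.0612, 0.0504]
contact_force: [0.1, -1.4, 7.5]
tcp_pos: [0.4505, 0.0649, 0.0503]
contact_force: [1.2, -0.8, 8.6]
tcp_pos: [0.4469, 0.0691, 0.0489]
contact_force: [-0.5, 0.6, -0.9]
```

```bash
for i in 1 2 3; do python3 -m inch '[[0,0,0.4,0,0,0,-1],[0,0,0,0,0,0,-1]]' | grep -E 'tcp|contact'; done
```

```text
tcp_pos: [0.4466, 0.069, 0.0484]
contact_force: [-2.0, 0.7, 2.8]
tcp_pos: [0.4471, 0.0688, 0.0484]
contact_force: [-1.8, 0.1, 5.5]
tcp_pos: [0.4472, 0.0688, 0.0484]
contact_force: [-3.7, 0.4, 7.8]
```

```bash
for i in 1 2 3 4; do python3 -m inch '[[0,-1,0,0,0,0,-1],[0,-0.5,0,0,0,0,-1],[0,0,0,0,0,0,-1]]' | grep -E 'tcp|contact'; done
python3 - <<'E'
from h import *
m=manip.get_image("wrist"); cv2.imwrite("pics/w4.png",m["color"][:,:,::-1])
E
```

```text
tcp_pos: [0.4474, 0.0693, 0.0484]
contact_force: [-0.4, -1.9, 7.0]
tcp_pos: [0.4471, 0.0706, 0.0484]
contact_force: [-1.0, -2.5, 6.0]
tcp_pos: [0.4466, 0.072, 0.0484]
contact_force: [-0.7, -2.4, 5.1]
tcp_pos: [0.4461, 0.0734, 0.0484]
contact_force: [0.0, -1.9, 5.2]
```

View pics/w4.png

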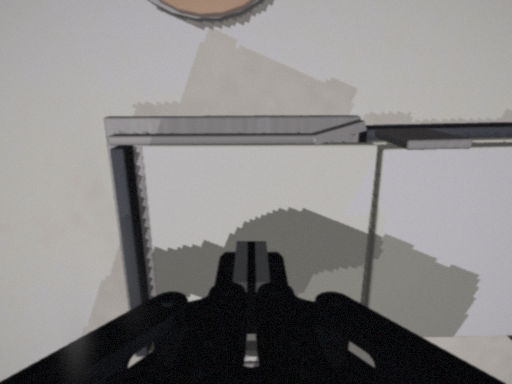

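A gap of about 4 mm to the stop is still visible (columns ~135–146). I'll keep going in small steps.

```bash
for i in 1 2 3 4; do python3 -m inch '[[0,-0.7,0.1,0,0,0,-1],[0,-0.5,0,0,0,0,-1],[0,0,0,0,0,0,-1]]' | grep -E 'tcp|contact'; done
```

```text
tcp_pos: [0.4457, 0.0744, 0.0484]
contact_force: [0.4, -2.7, 5.8]
tcp_pos: [0.4453, 0.0754, 0.0484]
contact_force: [-1.8, -2.2, 6.2]
tcp_pos: [0.4449, 0.0764, 0.0484]
contact_force: [-1.0, -3.2, 7.8]
tcp_pos: [0.4445, 0.0774, 0.0484]
contact_force: [-1.0, -4.0, 7.8]
```

```bash
for i in 1 2 3; do python3 -m inch '[[0,-0.5,0,0,0,0,-1],[0,-0.3,0,0,0,0,-1],[0,0,0,0,0,0,-1]]' | grep -E 'tcp|contact'; done
python3 - <<'E'
from h import *
m=manip.get_image("wrist"); cv2.imwrite("pics/w5.png",cv2.resize(m["color"][90:310,80:400,::-1],None,fx=2.5,fy=2.5,interpolation=2))
E
```

```text
tcp_pos: [0.4442, 0.0781, 0.0484]
contact_force: [-1.6, -4.3, 7.9]
tcp_pos: [0.4439, 0.0789, 0.0484]
contact_force: [-1.4, -3.6, 8.3]
tcp_pos: [0.444, 0.0798, 0.0484]
contact_force: [-0.7, -3.2, 6.5]
```

View pics/w5.png

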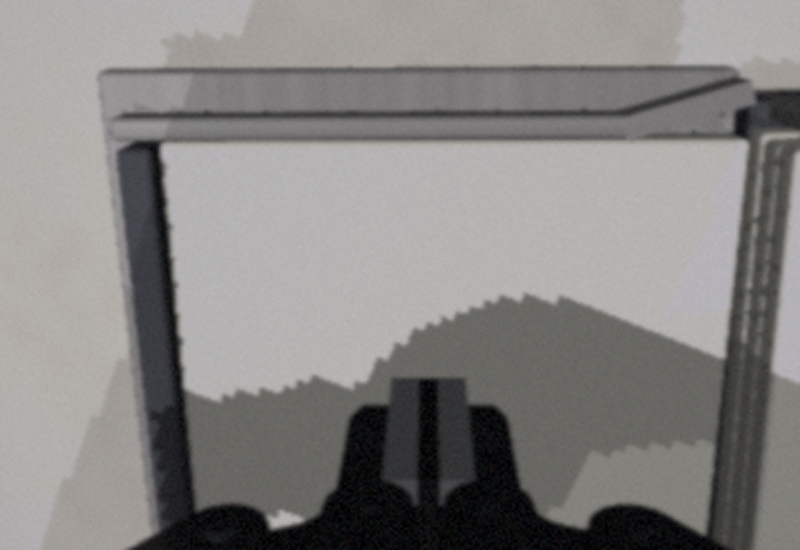

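The tile is now close to the stop. In the crop the stop's face at column ~160 meets the tile's edge. The pads have not slipped on the glaze, and the force does not yet show firm contact, so I'll keep going gently.

```bash
for i in 1 2 3 4; do python3 -m inch '[[0,-0.5,0.1,0,0,0,-1],[0,0,0,0,0,0,-1]]' | grep -E 'tcp|contact'; done
```

```text
tcp_pos: [0.444, 0.0802, 0.0484]
contact_force: [-0.5, -3.5, 7.2]
tcp_pos: [0.444, 0.0806, 0.0484]
contact_force: [-0.3, -4.0, 8.2]
tcp_pos: [0.444, 0.081, 0.0484]
contact_force: [0.2, -3.6, 8.4]
tcp_pos: [0.444, 0.0814, 0.0484]
contact_force: [1.8, -4.2, 8.8]
```

```bash
for i in 1 2 3; do python3 -m inch '[[0,-0.5,0.1,0,0,0,-1],[0,0,0,0,0,0,-1]]' | grep -E 'tcp|contact'; done
python3 - <<'E'
from h import *
m=manip.get_image("wrist"); c=m["color"]
cv2.imwrite("pics/w6.png",cv2.resize(c[120:270,110:400,::-1],None,fx=2.75,fy=2.75,interpolation=2))
E
```

```text
tcp_pos: [0.444, 0.0818, 0.0484]
contact_force: [0.9, -3.8, 8.5]
tcp_pos: [0.4439, 0.0822, 0.0484]
contact_force: [1.3, -5.5, 9.5]
tcp_pos: [0.4439, 0.0827, 0.0484]
contact_force: [0.6, -5.4, 9.6]
```

View pics/w6.png

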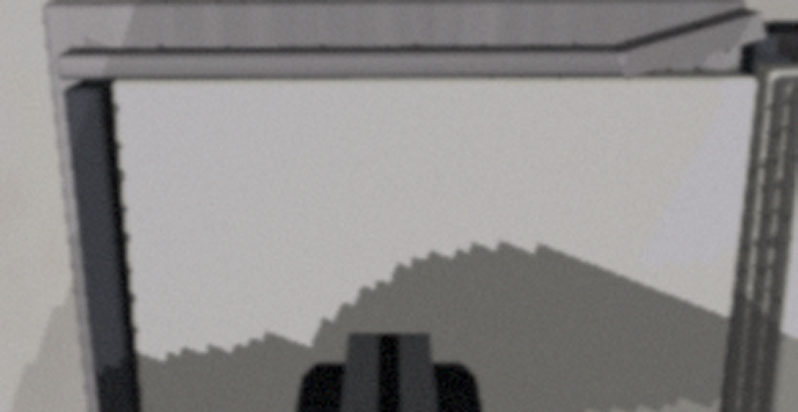

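The tool has slipped about 2 mm forward over the tile (rear edge moved from column ~379 to ~384), while the tile has not moved relative to the stop. That means it is home, with the edge parallel to the stop's face. One slightly firmer press, then I'll lift straight off.

```bash
python3 -m inch '[[0,-0.5,0.2,0,0,0,-1],[0,-0.5,0.1,0,0,0,-1],[0,0,0,0,0,0,-1],[0,0,0,0,0,0,-1]]' | grep -E 'tcp|contact'; python3 -m inch '[[0,0,-1,0,0,0,-1],[0,0,-2,0,0,0,-1],[0,0,-10,0,0,0,-1],[0,0,-30,0,0,0,-1],[0,0,-40,0,0,0,-1],[0,30,-40,0,0,0,-1],[0,40,-10,0,0,0,-1],[0,0,0,0,0,0,-1]]'; python3 -m inch '[[0,0,0,0,0,0,-1],[0,0,0,0,0,0,-1]]' | grep contact
python3 - <<'E'
from h import *
m=manip.get_image("wrist");c=m["color"]
cv2.imwrite("pics/w7.png",cv2.resize(c[:300,:400,::-1],None,fx=2,fy=2,interpolation=2))
for t,z in(("tile0",.0484),("stand",.042),("stop",.0524)):
    for d in manip.silhouettes(t,"wrist")[:2]:
        print(t,round(d["confidence"],2),np.array(d["extent"]).round(0),[np.round(v,1) for v in rect(m,d["region"],z)])
E
```

```text
tcp_pos: [0.4439, 0.0834, 0.0484]
contact_force: [1.0, -5.1, 11.8]
t: 19.55
tcp_pos: [0.4712, 0.0172, 0.183]
orientation: [[0.928, 0.372, 0.008], [0.372, -0.928, -0.002], [0.006, 0.005, -1.0]]
contact_force: [0.1, 1.2, -0.1]
grip_width: -0.0001
gripper_force: 0.0
contact_force: [0.0, -0.7, -0.2]
tile0 0.96 [250. 115. 378. 230.] [array([488.7, -24.9]), array([98. , 97.7]), np.float64(23.2)]
tile0 0.83 [115. 116. 242. 233.] [array([448.1,  75.9]), array([99.1, 99.4]), np.float64(22.2)]
stand 0.89 [100.  99. 242. 247.] [array([443.4,  80.1]), array([126.9, 110.6]), np.float64(22.3)]
stop 0.62 [104. 115. 132. 237.] [array([425.7, 122.7]), array([104.5,   8.2]), np.float64(22.5)]
```

View pics/w7.png

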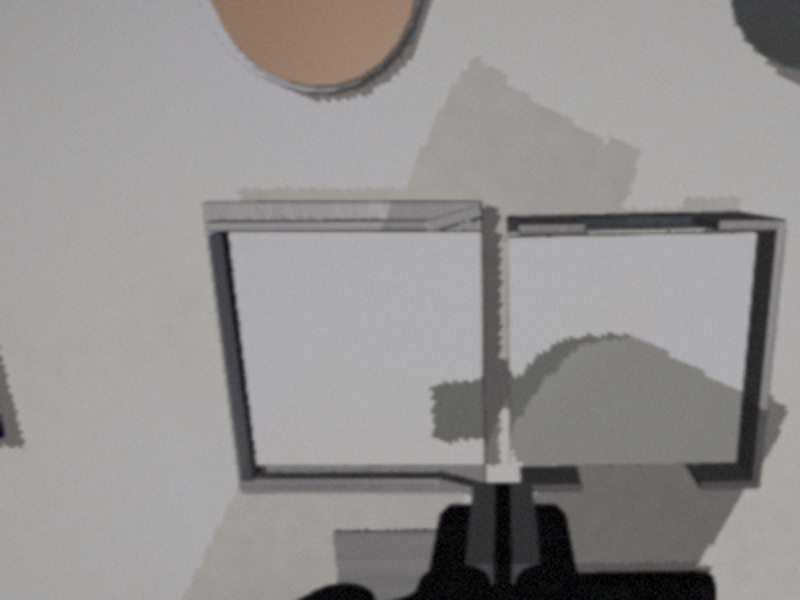

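Tile0 lies flat and square on the seat. Its front edge meets the stop from (232,240) to (262,465), with a measured yaw of 22.2° against 22.3–22.5° for the stand and stop. Tile1 has shifted by less than about 1 mm.

```bash
python3 -c "
from rig import manip
print(manip.close_job())"
```

```text
the job is handed in; nothing more can be done
None
```

The top tile is on the stand, flat and square against the stop, with the stack, jar, dish and spatula left in place; press force read at most about 12 N, and I handed the job in at about 20 s (no verdict was returned).

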